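# Fetch the check weight from behind the tea tins

### The arm

A 7-joint arm with a two-finger parallel gripper is mounted at the origin on the work surface. World frame = base frame: x ahead of the robot, y to its left, z up, the work surface at z = 0. Lengths are in m, angles in rad, forces in N, time in s.
With the tool pointing down it reaches from about 0.425 to 0.825 m from the base axis. Payload 3.6 kg.
Tool frame: the origin (TCP) lies midway between the tips of the shut fingers; the grasp point (between the pads) lies 19 mm behind it; z points along the fingers, y is the line along which they close (so a half turn about z gives the same grasp; the last joint's range is limited). The gripper opens to 85 mm and grips with 20 to 120 N. Pads are 22 mm wide; open, the fingers measure 114 mm over their backs; the gripper's body (76 mm by 85 mm) begins 54 mm behind the grasp point. The pads swing forward as they close: fully open they stand 13 mm farther back than shut.
Start: joints at [1.127, 0.615, -0.013, 1.423, 0.008, 1.103, -0.04], TCP at [0.264, -0.594, 0.231] pointing down, gripper open.
Joint ranges: [-3.12, 3.12], [-0.3, 2.06], [-1.34, 1.32], [0.26, 2.42], [-1.36, 4.5], [0.01, 1.98], [-2.84, 2.84]. Speed limits (rad/s): [2.79, 2.79, 3.14, 3.14, 3.14, 3.14, 3.14].

### API

Orientations are given as [roll, pitch, yaw] about the fixed x, y, z axes, in that order (R = Rz(yaw) Ry(pitch) Rx(roll)).
In Python, from station import state, capture, camera_info, job_done gives the robot as it stands.
- The arm moves only by the tool carry_out, never from a script. Its argument "targets" is a list of rows, each a list of 3 entries, a list of its own where there are three numbers: the shift along the tool's x, y, z in cm, then the turn about the tool's z in rad, then the opening, from 0 (shut) to 1 (fully open). A call has exactly 8 rows; each row shifts and turns the commanded pose from where the row before left it, along the tool's axes as they then stand; what a row does not reach is not made up. A row lasts 1/10 s, in which the tool goes at most 50 mm and 8.59 degrees, less where a joint would pass 70% of its speed; a pose out of reach is approached as far as the arm can. A call is refused whole if a number of a shift passes 5 or a number of a turn 0.15, either way. A call with a gripper value outside its range is refused whole. The fingers move at their own pace and stop on an object; the grip force is fixed at half the most. Time passes only in rows, so rows that do not move let the fingers close, or fill a call up. It gives the time, the measured TCP pose, the force, the opening and the grip force at its end, in the units of the state.
- state(): the state, without advancing time (a new reading comes with each control period).
- capture(name): name is "scene" or "top"; returns (picture, depth): 480x640x3 uint8, blue, green, red; 480x640 float32, m along the optical axis (not along the pixel's ray), 0 where there is no reading.
- camera_info(name): a dict with "fov_y" (degrees; the focal length in pixels is half the picture's height over the tangent of half this angle, whatever the lens; pixels are square), "cx", "cy" (the principal point, pixels), "dist_coeffs" ([k1, k2, p1, p2, k3] as OpenCV has them; the pictures are not rectified), "R" (3x3) and "t" (3): a world point X has camera coordinates R X + t. Camera axes: x right, y down, z forward; pixel columns grow to the right and rows downward; lengths in m; the calibration is good to about 2 mm. A picture is of the moment at which its call begins. camera_info takes no time and is no camera call.
- job_done(): hands the job in; it is judged then, once.
The state is a dict: "time_s": time; "joints": joint angles; "dq": joint speeds; "joint_efforts": joint torques, N m; "ee_pos": TCP position; "tcp_rot": TCP orientation; "ft_force": force on the tool from outside, world axes, zero at the start; "ft_torque": the same for the moment, N m; "opening": finger opening in m; "gripper_force": force on a finger pad.
Only numpy, scipy, OpenCV 4.12 (cv2) and the standard library are available. Lean on these libraries where they do the work, as an engineer would, in place of code of your own. Each camera call takes 0.05 s, during which the arm holds its last target. There are 200 camera calls.

### The job

The scale is due for its check with the large knob weight, which stands boxed in behind the three tea tins in the plywood caddy. Clear all three tins onto the steel tray, then set the large weight gently in the middle of the scale pan, and after that put each tin back upright in the caddy where it stood before. Do not tip any tin over, and leave the small weight where it stands.

Things in the scene. Friction and masses are not known exactly. Their poses are not given: they have to be found in the camera images.
- round_tin: Closed tinplate tea tin with a paper band round it, round, 51 mm diameter, 115 mm tall, about 120 g, loose, standing upright on the floor of the caddy. Origin: centre of its underside; z up. The axes x and y have no meaning on a round tin. Its upper 50 mm stand clear above the weights and the caddy walls.
- square_tin: Closed tinplate tea tin with a paper band round it, square, 48 x 48 mm, 115 mm tall, about 120 g, loose, standing upright on the floor of the caddy. Origin: centre of its underside; z up. The x and y axes stand square to its side faces. Its upper 50 mm stand clear above the weights and the caddy walls.
- hex_tin: Closed tinplate tea tin with a paper band round it, six-sided, 54 mm across the corners and 47 mm across the flats, 115 mm tall, about 120 g, loose, standing upright on the floor of the caddy. Origin: centre of its underside; z up. Two corners lie on its x axis; its y axis stands square to two of the flats. Its upper 50 mm stand clear above the weights and the caddy walls.
- large_weight: The larger of the two bare steel knob weights (500 g): a plain cylinder 38 mm in diameter from the foot to 42 mm up, then a neck and a knob 24 mm in diameter at 48 to 60 mm; 60 mm tall in all. Loose. It stands on the caddy floor near the back wall, with one tin close on its left, one on its right and one in front. Origin: centre of its underside.
- small_weight: The smaller steel knob weight (200 g), 27 mm in diameter, 42 mm tall, loose, in one front corner of the caddy (a small black hand stamp with a wooden knob, 62 mm tall, stands in the other). It is not used and stays there. Origin: centre of its underside.
- caddy: Open plywood caddy, fixed, 152 mm deep (x) by 222 mm wide (y), floor 6 mm thick, walls 6 mm thick: back wall (+x side) and side walls 46 mm high over the table, front lip 18 mm. Origin: centre of its underside on the table; -x is its front, towards the robot. The large weight stands at about (40, 0) mm in its frame; the tins at about (40, 58), (40, -58) and (-18, 0) mm, which tin is where changes.
- tray: Empty shallow stainless steel tray, fixed, 304 mm long (x) by 154 mm wide (y), floor top 4 mm and rim 20 mm above the table. Origin: centre of its underside on the table. The three tins fit side by side along its length. It lies on one side of the caddy, left or right.
- scale: Bench scale, fixed, white housing with a grey display panel on its robot side (-x). Square steel pan 150 x 150 mm, flat, its top 62 mm above the table and rigid. Origin: on the table straight below the middle of the pan. It stands on the other side of the caddy from the tray.

How it is judged:
By the outcome, as a careful person would: the job done as asked, in the order asked, and still so for the second after the job is handed in, with the robot touching nothing.
It also fails if it takes over 144 s, if anything falls off the work surface, if the arm or the gripper's body presses on something with over 40 N, if the wrist force passes 120 N, or if a joint passes its speed limit or range.

## Working session

There is one attempt and no reset: what is moved stays moved. The work goes in short steps, Python scripts to look and compute and a tool call to move; the robot and the scene stay as the last step left them, time stands still between calls to the robot, and variables do not carry over. Pictures are saved under pics/ and viewed, at most 14 in all, crops included, and the job is handed in when it is done.

Besides the shell and the picture viewer there is one more tool, called after ">>>" as name(argument=value, ...) on one line, values as JSON. carry_out: Moves the arm, as the interface text tells. Its arguments: {"type":"object","properties":{"targets":{"type":"array","items":{"type":"array"}}},"required":["targets"]}

```bash
mkdir -p pics; ls
cat > h.py <<'E'
import numpy as np, cv2
from station import state, capture, camera_info, job_done
def K(n):
    i=camera_info(n); f=240/np.tan(np.radians(i["fov_y"])/2)
    return np.array([[f,0,i["cx"]],[0,f,i["cy"]],[0,0,1]]),np.array(i["dist_coeffs"],float),np.array(i["R"]),np.array(i["t"])
def ray(n,px,z):
    k,d,R,t=K(n); u=cv2.undistortPoints(np.array(px,float).reshape(-1,1,2),k,d).reshape(-1,2)
    D=np.c_[u,np.ones(len(u))]@R; C=-R.T@t
    return C+D*((z-C[2])/D[:,2])[:,None]
def cloud(n,depth):
    k,d,R,t=K(n); v,u=np.mgrid[:480,:640]
    p=cv2.undistortPoints(np.stack([u,v],-1).reshape(-1,1,2).astype(float),k,d).reshape(-1,2)
    P=np.c_[p,np.ones(len(p))]*depth.reshape(-1,1)
    return ((P-t)@R).reshape(480,640,3)
def proj(n,X):
    k,d,R,t=K(n); return cv2.projectPoints(np.array(X,float).reshape(-1,3),cv2.Rodrigues(R)[0],t,k,d)[0].reshape(-1,2)
E
python3 - <<'E'
from h import *
for n in("top","scene"):
    p,d=capture(n); cv2.imwrite(f"pics/{n}0.png",p); np.save(f"{n}0.npy",d)
    k,dd,R,t=K(n); print(n,k[0,0],dd,(-R.T@t).round(3),R.round(2).tolist())
s=state(); print({k:np.round(v,3) for k,v in s.items()})
E
```

```text
pics
top 433.67065958996255 [-0.01030312  0.          0.          0.          0.        ] [0.427 0.018 0.839] [[-0.01, -1.0, 0.04], [-0.98, 0.0, -0.2], [0.19, -0.04, -0.98]]
scene 561.6298403977403 [-0.10544056  0.          0.          0.          0.        ] [ 1.206 -0.338  0.766] [[0.48, 0.88, 0.0], [0.63, -0.34, -0.7], [-0.61, 0.34, -0.72]]
{'time_s': np.float64(0.1), 'joints': array([ 1.127,  0.616, -0.013,  1.425,  0.008,  1.103, -0.04 ]), 'dq': array([ 0.   , -0.005,  0.001, -0.003,  0.002, -0.002, -0.   ]), 'joint_efforts': array([ 2.0000e-03, -4.7038e+01,  2.6100e-01, -1.7157e+01,  1.0000e-02,
        6.0000e-03,  0.0000e+00]), 'ee_pos': array([ 0.263, -0.593,  0.23 ]), 'tcp_rot': array([-3.139,  0.   ,  0.418]), 'ft_force': array([-0.202, -0.169,  0.589]), 'ft_torque': array([-0.02 ,  0.026,  0.011]), 'gripper_force': np.float64(0.0), 'opening': np.float64(0.085)}
```

View pics/top0.png

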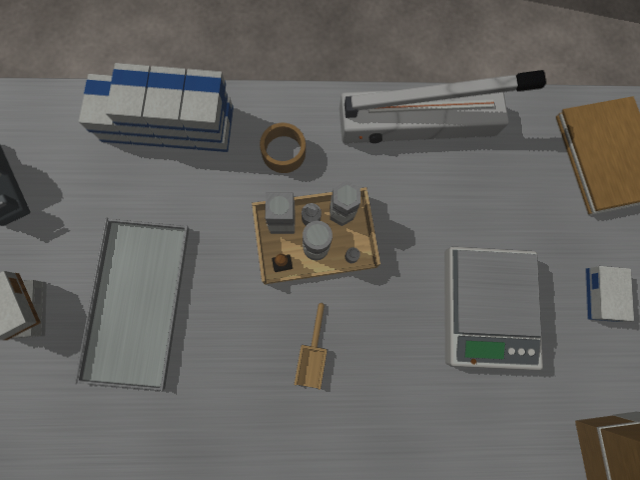

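View pics/scene0.png

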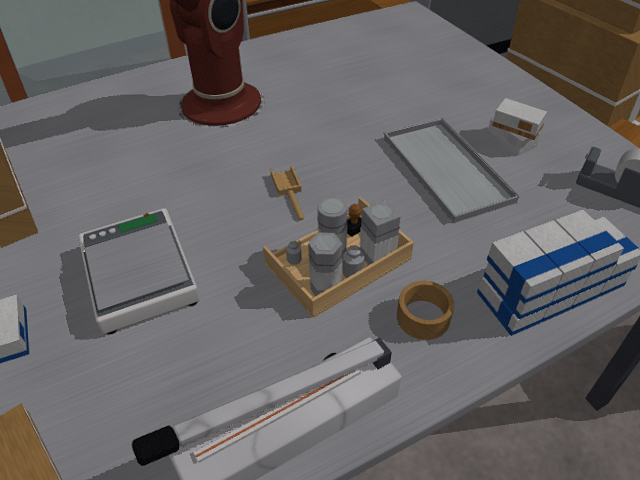

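The top view shows the square tin at (280,207), hex tin at (346,200), round tin at (317,235), and the large weight at (311,213) between them. The small weight is at (352,255) and the stamp at (282,261). The tray is on the left (+y), around (133,304), and the scale pan is at (496,292).

Run:
```python
from h import *
p=cv2.imread("pics/top0.png"); C=cloud("top",np.load("top0.npy")); z=C[...,2]
S=cloud("scene",np.load("scene0.npy"))
def blobs(C,zl,zh,xr,yr,amin=30):
    m=((C[...,2]>zl)&(C[...,2]<zh)&(C[...,0]>xr[0])&(C[...,0]<xr[1])&(C[...,1]>yr[0])&(C[...,1]<yr[1])).astype(np.uint8)
    n,l,st,c=cv2.connectedComponentsWithStats(m)
    for i in range(1,n):
        if st[i,4]>=amin:
            q=C[l==i]; r=cv2.minAreaRect((q[:,:2]*1000).astype(np.float32))
            print(st[i,:4],st[i,4],'zmed',np.median(q[:,2]).round(4),'mean',q[:,:2].mean(0).round(4),'rect',np.round(r[0],1),np.round(r[1],1),round(r[2],1))
            yield q
for n,c in(("top",C),("scene",S)):
    print(n,'tins'); list(blobs(c,.112,.135,(.4,.8),(-.2,.3)))
    print('knob'); list(blobs(c,.06,.072,(.4,.8),(-.1,.25),15))
    print('pan'); list(blobs(c,.055,.07,(.3,.7),(-.6,-.2),300))
    print('small'); list(blobs(c,.043,.053,(.4,.8),(-.1,.25),10))
hsv=cv2.cvtColor(p,cv2.COLOR_BGR2HSV)
w=((hsv[...,1]>70)&(hsv[...,0]>8)&(hsv[...,0]<30)).astype(np.uint8); w[:180]=0;w[285:]=0;w[:,:245]=0;w[:,390:]=0
m=(w>0)&(z>.040)&(z<.052); q=C[m]; r=cv2.minAreaRect((q[:,:2]*1000).astype(np.float32)); print('caddy walls',m.sum(),np.median(q[:,2]),r)
c=max(cv2.findContours(w,0,2)[0],key=cv2.contourArea); r=cv2.minAreaRect(c.astype(np.float32)); b=cv2.boxPoints(r); print('px box',b.round(1).tolist(), cv2.approxPolyDP(cv2.convexHull(c),4,True).reshape(-1,2).tolist())
m=(z>.012)&(z<.028)&(C[...,1]>.2)&(C[...,0]<.7)&(C[...,0]>.3)&(C[...,1]<.55); 
n,l,st,cc=cv2.connectedComponentsWithStats(m.astype(np.uint8)); i=1+st[1:,4].argmax(); q=C[l==i]; print('tray',st[i],cv2.minAreaRect((q[:,:2]*1000).astype(np.float32)))
for n,c,uv in(("top",C,(133,304)),("top",C,(496,292)),("top",C,(400,350))): print(c[uv[1],uv[0]].round(4))
b=cv2.resize(p[180:290,240:395],None,fx=5,fy=5,interpolation=2); cv2.imwrite("pics/c0.png",b)
```

```text
top tins
[149 116  69  11] 443 zmed 0.1252 mean [0.7959 0.2229] rect [795.5 232.5] [116.6   9.9] 89.4
[334 181  27  30] 641 zmed 0.1219 mean [ 0.6582 -0.0552] rect [659.1 -55.6] [45.7 52. ] 89.0
[266 192  28  29] 782 zmed 0.1217 mean [0.6395 0.0611] rect [640.8  61.1] [48.9 46.6] 0.2
[303 220  30  31] 702 zmed 0.122 mean [ 0.5881 -0.0038] rect [589.   -3.9] [49.3 50.2] 89.2
knob
[182 132  39   7] 105 zmed 0.0668 mean [0.794  0.2122] rect [794.8 213.8] [71.3  7.8] 89.1
[306 204  12  13] 124 zmed 0.0657 mean [0.6481 0.0054] rect [649.3   5.2] [20.4 22.9] 89.9
[332 211  26   8] 44 zmed 0.0676 mean [ 0.6397 -0.0534] rect [639.1 -55.6] [46.5 13.6] 89.9
[268 226  27   2] 50 zmed 0.067 mean [0.6167 0.0611] rect [616.7  61.3] [ 1.6 48. ] 0.3
[304 247  24   9] 27 zmed 0.0649 mean [ 0.5676 -0.0007] rect [569.5  -0.9] [42.4 11.2] 81.1
[276 254  12  12] 111 zmed 0.0654 mean [0.5562 0.06  ] rect [556.4  59.9] [20.2 20. ] 1.2
pan
[457 250  84  87] 6695 zmed 0.0623 mean [ 0.4936 -0.3335] rect [ 495.1 -334.2] [151.7 150.4] 86.7
[457 336  83  20] 1092 zmed 0.0576 mean [ 0.4019 -0.3278] rect [ 398.8 -
[... 2550 characters left out ...]
ean [0.7949 0.1818] rect [795.1 181.5] [3.  8.6] 68.3
[399 281  53  36] 373 zmed 0.0453 mean [0.7689 0.0645] rect [772.6  63.2] [91.  54.3] 89.9
caddy walls 705 0.04611015723321057 ((609.5151977539062, -2.2859115600585938), (152.0205535888672, 221.74424743652344), 8.097637176513672)
px box [[250.5, 202.60000610351562], [369.0, 185.6999969482422], [380.6000061035156, 266.8999938964844], [262.1000061035156, 283.79998779296875]] [[366, 188], [380, 263], [376, 267], [262, 281], [252, 203]]
tray [  75  218  113  174 1768] ((486.00457763671875, 336.8052062988281), (160.50025939941406, 307.36810302734375), 84.29310607910156)
[0.4815 0.342  0.0031]
[ 0.4953 -0.3302  0.0618]
[ 0.3918 -0.1628 -0.0007]
```

View pics/c0.png

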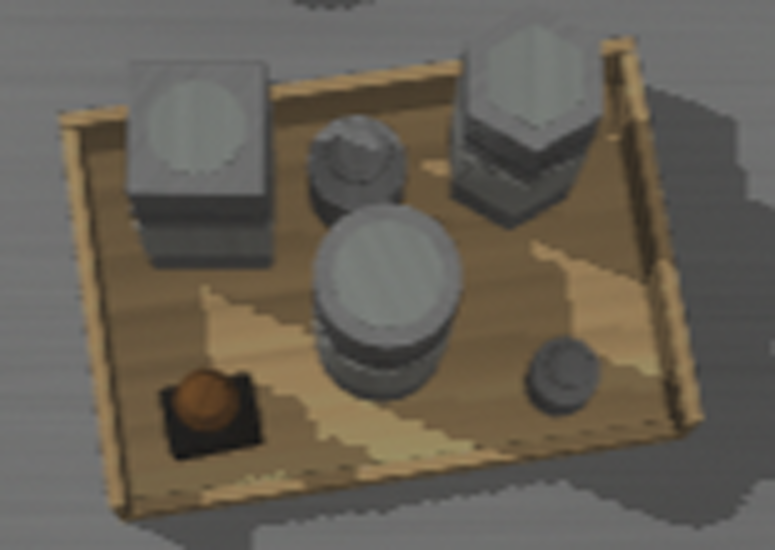

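The depth points agree with the known sizes:

| Object | Measured | Expected |
|---|---|---|
| Tin tops | z = 0.1217 m | 0.121 m |
| Pan | 151.7 x 150.4 mm | 150 x 150 mm |
| Caddy | 152.0 x 221.7 mm | 152 x 222 mm |

The crop shows all three tins nearly square to the world axes, and the hex tin's flats face ±y. I'll therefore use yaw 0 throughout and start with the round tin at about (0.5895, -0.003).

>>> carry_out(targets=[[[0, 0, 0], 0.14, 1], [[0, 0, 0], 0.14, 1], [[0, 0, 0], 0.138, 1], [[2.2, -4, 0], 0, 1], [[2.2, -4, 0], 0, 1], [[2.2, -4, 0], 0, 1], [[2.2, -4, 0], 0, 1], [[2.2, -4, 0], 0, 1]])

```text
time_s: 0.9
ee_pos: [0.3743, -0.3921, 0.231]
tcp_rot: [-3.141, 0.0, -0.0]
ft_force: [0.8, -0.3, -0.9]
opening: 0.0856
gripper_force: 0.0
```

>>> carry_out(targets=[[[2.3, -4.1, 0], 0, 1], [[2.3, -4.1, 0], 0, 1], [[2.3, -4.1, 0], 0, 1], [[2.3, -4.1, 0], 0, 1], [[2.3, -4.1, 0], 0, 1], [[2.3, -4.1, 0], 0, 1], [[2.3, -4.1, 0], 0, 1], [[2.3, -4.1, 0], 0, 1]])

```text
time_s: 1.7
ee_pos: [0.5582, -0.0643, 0.231]
tcp_rot: [3.142, 0.001, -0.0]
ft_force: [1.1, -0.0, -0.7]
opening: 0.0854
gripper_force: 0.0
```

>>> carry_out(targets=[[[1.5, -3, 0], 0, 1], [[1.5, -3, 0], 0, 1], [[0, 0, 0], 0, 1], [[0, 0, 0], 0, 1], [[0, 0, 0], 0, 1], [[0, 0, 0], 0, 1], [[0, 0, 0], 0, 1], [[0, 0, 0], 0, 1]])

```text
time_s: 2.5
ee_pos: [0.5877, -0.007, 0.2315]
tcp_rot: [3.141, -0.0, -0.002]
ft_force: [-0.5, 0.9, 0.5]
opening: 0.0853
gripper_force: 0.0
```

>>> carry_out(targets=[[[0.15, -0.4, 2.5], 0, 1], [[0, 0, 2.5], 0, 1], [[0, 0, 2.5], 0, 1], [[0, 0, 2.5], 0, 1], [[0, 0, 2.5], 0, 1], [[0, 0, 2.6], 0, 1], [[0, 0, 0], 0, 1], [[0, 0, 0], 0, 1]])

```text
time_s: 3.3
ee_pos: [0.5895, -0.0023, 0.0806]
tcp_rot: [-3.142, 0.0, -0.0]
ft_force: [0.1, 0.1, 0.1]
opening: 0.0853
gripper_force: 0.0
```

>>> carry_out(targets=[[[0, 0, 0], 0, 0.8], [[0, 0, 0], 0, 0.7], [[0, 0, 0], 0, 0.6], [[0, 0, 0], 0, 0.5], [[0, 0, 0], 0, 0.4], [[0, 0, 0], 0, 0.2], [[0, 0, 0], 0, 0], [[0, 0, 0], 0, 0]])

```text
time_s: 4.1
ee_pos: [0.5904, -0.0023, 0.0817]
tcp_rot: [3.142, -0.003, -0.0]
ft_force: [0.1, -0.5, 4.8]
opening: 0.0487
gripper_force: 61.8
```

Run:
```python
from h import *
p,d=capture("scene"); a=p[120:320,220:440]; t,_=capture("top"); b=t[170:300,230:400]
b=cv2.resize(b,None,fx=400/130,fy=400/130); a=cv2.resize(a,None,fx=2,fy=2)
w=np.hstack([a,b]); w=cv2.resize(w,None,fx=.8,fy=.8); print(w.shape); cv2.imwrite("pics/g1.png",w)
```

```text
(320, 770, 3)
```

View pics/g1.png

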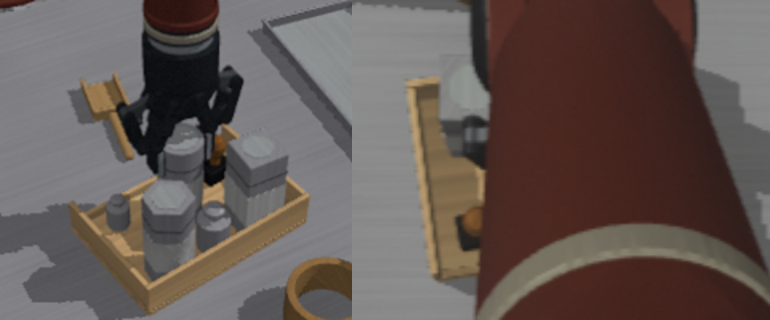

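The scene view shows the fingers around the round tin at about (180,150) in the left half, and the neighbouring tins are undisturbed. I'll lift it and carry it to the tray.

>>> carry_out(targets=[[[0, 0, -1], 0, 0], [[0, 0, -2], 0, 0], [[0, 0, -2.5], 0, 0], [[0, 0, -2.5], 0, 0], [[0, 0, -2.5], 0, 0], [[0, 0, -2.5], 0, 0], [[0, 0, -1], 0, 0], [[-1, -2, 0], 0, 0]])

```text
time_s: 5.0
ee_pos: [0.581, 0.0139, 0.222]
tcp_rot: [3.139, -0.005, -0.006]
ft_force: [0.5, -1.1, -1.3]
opening: 0.0484
gripper_force: 62.1
```

>>> carry_out(targets=[[[-1.3, -4, 0], 0, 0], [[-1.3, -4, 0], 0, 0], [[-1.3, -4, 0], 0, 0], [[-1.3, -4, 0], 0, 0], [[-1.3, -4, 0], 0, 0], [[-1.3, -4, 0], 0, 0], [[-1.3, -4, 0], 0, 0], [[0, -3, 0], 0, 0]])

```text
time_s: 5.8
ee_pos: [0.4847, 0.3314, 0.2195]
tcp_rot: [-3.141, 0.004, 0.005]
ft_force: [-0.6, 0.8, -0.6]
opening: 0.0492
gripper_force: 62.2
```

>>> carry_out(targets=[[[0, -1, 0], 0, 0], [[0, 0, 0], 0, 0], [[0, 0, 0], 0, 0], [[0, 0, 0], 0, 0], [[0, 0, 0], 0, 0], [[0, 0, 0], 0, 0], [[0, 0, 0], 0, 0], [[0, 0, 0], 0, 0]])

```text
time_s: 6.6
ee_pos: [0.4885, 0.3377, 0.2204]
tcp_rot: [-3.141, -0.0, -0.001]
ft_force: [0.4, -0.1, -1.6]
opening: 0.049
gripper_force: 62.3
```

>>> carry_out(targets=[[[0, 0, 2.5], 0, 0], [[0, 0, 2.5], 0, 0], [[0, 0, 2.5], 0, 0], [[0, 0, 2.5], 0, 0], [[0, 0, 2], 0, 0], [[0, 0, 1.2], 0, 0], [[0, 0, 0.5], 0, 0], [[0, 0, 0], 0, 0]])

```text
time_s: 7.4
ee_pos: [0.4884, 0.338, 0.0832]
tcp_rot: [3.141, 0.0, -0.0]
ft_force: [-0.8, -0.3, -0.5]
opening: 0.0488
gripper_force: 62.3
```

>>> carry_out(targets=[[[0, 0, 0.1], 0, 0], [[0, 0, 0.1], 0, 0], [[0, 0, 0.1], 0, 0], [[0, 0, 0], 0, 0], [[0, 0, 0], 0, 0], [[0, 0, 0], 0, 0], [[0, 0, 0], 0, 0], [[0, 0, 0], 0, 0]])

```text
time_s: 8.2
ee_pos: [0.4884, 0.3379, 0.0804]
tcp_rot: [-3.141, -0.0, -0.0]
ft_force: [-1.2, 0.2, -0.6]
opening: 0.0486
gripper_force: 62.3
```

>>> carry_out(targets=[[[0, 0, 0.1], 0, 0], [[0, 0, 0], 0, 0], [[0, 0, 0], 0, 0.6], [[0, 0, 0], 0, 0.7], [[0, 0, 0], 0, 0.8], [[0, 0, 0], 0, 0.9], [[0, 0, 0], 0, 1], [[0, 0, 0], 0, 1]])

```text
time_s: 9.0
ee_pos: [0.4884, 0.3379, 0.0793]
tcp_rot: [-3.142, -0.0, -0.0]
ft_force: [-0.0, 0.5, 0.5]
opening: 0.0847
gripper_force: 0.0
```

>>> carry_out(targets=[[[0, 0, -0.5], 0, 1], [[0, 0, -1.5], 0, 1], [[0, 0, -2.5], 0, 1], [[0, 0, -2.5], 0, 1], [[0, 0, -2.5], 0, 1], [[1.5, 3, -2], 0, 1], [[2, 4, 0], 0, 1], [[2, 4, 0], 0, 1]])

```text
time_s: 9.8
ee_pos: [0.5442, 0.2276, 0.1959]
tcp_rot: [-3.14, -0.003, 0.002]
ft_force: [1.3, -0.1, -0.9]
opening: 0.0856
gripper_force: 0.0
```

```bash
cat > m.py <<'E'
from h import *
def blobs(C,zl,zh,xr,yr,amin=300):
    m=((C[...,2]>zl)&(C[...,2]<zh)&(C[...,0]>xr[0])&(C[...,0]<xr[1])&(C[...,1]>yr[0])&(C[...,1]<yr[1])).astype(np.uint8)
    n,l,st,c=cv2.connectedComponentsWithStats(m)
    for i in range(1,n):
        if st[i,4]>=amin:
            q=C[l==i]; r=cv2.minAreaRect((q[:,:2]*1000).astype(np.float32))
            print(' px',c[i].round(),st[i,4],'z',np.median(q[:,2]).round(4),'rect',np.round(r[0],1),np.round(r[1],1),round(r[2],1))
def tins(amin=250):
    for n in("top","scene"):
        p,d=capture(n); print(n); blobs(cloud(n,d),.112,.128,(.3,.7),(-.1,.45),amin)
        cv2.imwrite(f"{n}_last.png",p)
E
python3 -c "
from m import *
tins(); print(np.round(state()['ee_pos'],4))"
```

```text
top
 px [347. 196.] 642 z 0.1219 rect [659.1 -55.5] [45.5 52.7] 89.2
 px [279. 206.] 782 z 0.1217 rect [640.8  61. ] [49.2 46.5] 0.6
 px [110. 296.] 799 z 0.1196 rect [487.3 334.5] [49.2 47.6] 1.6
scene
 px [454. 125.] 342 z 0.1196 rect [488.6 339. ] [50.3 51.5] 39.6
 px [380. 214.] 686 z 0.1214 rect [641.   63.9] [49.  49.7] 89.2
 px [324. 245.] 680 z 0.1215 rect [659.6 -52.5] [48.  54.6] 32.3
[0.5477 0.218  0.1951]
```

The round tin stands in the tray with its top at z = 0.1196. The square tin is next.

>>> carry_out(targets=[[[1.9, 3.1, 0], 0, 1], [[1.9, 3.1, 0], 0, 1], [[1.9, 3.1, 0], 0, 1], [[1.9, 3.1, 0], 0, 1], [[1.7, 3.0, 0], 0, 1], [[0, 0, 0], 0, 1], [[0, 0, 0], 0, 1], [[0, 0, 0], 0, 1]])

```text
time_s: 10.7
ee_pos: [0.6357, 0.0758, 0.1944]
tcp_rot: [-3.14, 0.001, 0.002]
ft_force: [-0.8, -0.6, -0.2]
opening: 0.0852
gripper_force: 0.0
```

>>> carry_out(targets=[[[0.5, 1.3, 0], 0, 1], [[0, 0, 2.5], 0, 1], [[0, 0, 2.5], 0, 1], [[0, 0, 2.5], 0, 1], [[0, 0, 2.5], 0, 1], [[0, 0, 1.4], 0, 1], [[0, 0, 0], 0, 1], [[0, 0, 0], 0, 1]])

```text
time_s: 11.5
ee_pos: [0.642, 0.061, 0.0811]
tcp_rot: [-3.141, -0.001, 0.0]
ft_force: [0.1, -1.5, -0.1]
opening: 0.0852
gripper_force: 0.0
```

>>> carry_out(targets=[[[0, 0, 0], 0, 0.8], [[0, 0, 0], 0, 0.7], [[0, 0, 0], 0, 0.6], [[0, 0, 0], 0, 0.5], [[0, 0, 0], 0, 0.4], [[0, 0, 0], 0, 0.2], [[0, 0, 0], 0, 0], [[0, 0, 0], 0, 0]])

```text
time_s: 12.3
ee_pos: [0.6421, 0.0614, 0.0814]
tcp_rot: [-3.141, -0.002, 0.0]
ft_force: [0.1, 1.5, 6.2]
opening: 0.0475
gripper_force: 62.1
```

>>> carry_out(targets=[[[0, 0, -1], 0, 0], [[0, 0, -2], 0, 0], [[0, 0, -2.5], 0, 0], [[0, 0, -2.5], 0, 0], [[0, 0, -2.5], 0, 0], [[0, 0, -2.5], 0, 0], [[-0.5, -2.5, -1], 0, 0], [[-0.8, -3.5, 0], 0, 0]])

```text
time_s: 13.1
ee_pos: [0.6299, 0.1174, 0.2225]
tcp_rot: [3.139, -0.004, -0.007]
ft_force: [-0.1, 0.8, -1.6]
opening: 0.0474
gripper_force: 61.8
```

>>> carry_out(targets=[[[-0.8, -3.5, 0], 0, 0], [[-0.8, -3.5, 0], 0, 0], [[-0.8, -3.5, 0], 0, 0], [[-0.8, -3.5, 0], 0, 0], [[-0.8, -3.5, 0], 0, 0], [[-0.8, -2.2, 0], 0, 0], [[0, 0, 0], 0, 0], [[0, 0, 0], 0, 0]])

```text
time_s: 13.9
ee_pos: [0.5799, 0.3174, 0.2198]
tcp_rot: [3.14, 0.001, 0.001]
ft_force: [0.7, -1.3, -0.9]
opening: 0.0478
gripper_force: 61.8
```

>>> carry_out(targets=[[[0, 0, 0], 0, 0], [[0, 0, 0], 0, 0], [[0, 0, 0], 0, 0], [[0, 0, 0], 0, 0], [[0, 0, 0], 0, 0], [[0, 0, 0], 0, 0], [[0, 0, 0], 0, 0], [[0, 0, 0], 0, 0]])

```text
time_s: 14.7
ee_pos: [0.5804, 0.3179, 0.2204]
tcp_rot: [-3.142, 0.0, -0.0]
ft_force: [0.9, -0.2, -2.1]
opening: 0.0472
gripper_force: 61.8
```

>>> carry_out(targets=[[[0, -1, 2.5], 0, 0], [[0, 0, 2.5], 0, 0], [[0, 0, 2.5], 0, 0], [[0, 0, 2.5], 0, 0], [[0, 0, 2], 0, 0], [[0, 0, 1.2], 0, 0], [[0, 0, 0.5], 0, 0], [[0, 0, 0.2], 0, 0]])

```text
time_s: 15.5
ee_pos: [0.5807, 0.3281, 0.0814]
tcp_rot: [-3.141, -0.0, -0.0]
ft_force: [1.0, -0.3, -1.5]
opening: 0.0472
gripper_force: 61.9
```

>>> carry_out(targets=[[[0, 0, 0.1], 0, 0], [[0, 0, 0.05], 0, 0], [[0, 0, 0], 0, 0], [[0, 0, 0], 0, 0], [[0, 0, 0], 0, 0], [[0, 0, 0], 0, 0], [[0, 0, 0], 0, 0], [[0, 0, 0], 0, 0]])

```text
time_s: 16.3
ee_pos: [0.5804, 0.3279, 0.0799]
tcp_rot: [-3.142, -0.0, -0.0]
ft_force: [0.0, 0.2, -0.7]
opening: 0.0472
gripper_force: 61.9
```

>>> carry_out(targets=[[[0, 0, 0.05], 0, 0], [[0, 0, 0], 0, 0], [[0, 0, 0], 0, 0.6], [[0, 0, 0], 0, 0.7], [[0, 0, 0], 0, 0.8], [[0, 0, 0], 0, 0.9], [[0, 0, 0], 0, 1], [[0, 0, 0], 0, 1]])

```text
time_s: 17.1
ee_pos: [0.5804, 0.3279, 0.0794]
tcp_rot: [-3.141, -0.0, -0.0]
ft_force: [-0.5, 0.3, -0.7]
opening: 0.0855
gripper_force: 0.0
```

>>> carry_out(targets=[[[0, 0, -0.5], 0, 1], [[0, 0, -1.5], 0, 1], [[0, 0, -2.5], 0, 1], [[0, 0, -2.5], 0, 1], [[0, 0, -2.5], 0, 1], [[0.5, 3, -2], 0, 1], [[0.8, 4, 0], 0, 1], [[0.8, 4, 0], 0, 1]])

```text
time_s: 17.9
ee_pos: [0.6022, 0.2177, 0.1971]
tcp_rot: [-3.14, -0.004, 0.002]
ft_force: [0.8, -0.5, -0.5]
opening: 0.0855
gripper_force: 0.0
```

>>> carry_out(targets=[[[0.8, 4, 0], 0, 1], [[0.8, 4, 0], 0, 1], [[0.8, 4, 0], 0, 1], [[0.8, 4, 0], 0, 1], [[0.8, 4, 0], 0, 1], [[0.8, 4, 0], 0, 1], [[0.8, 2, 0], 0, 1], [[0, 0, 0], 0, 1]])

```text
time_s: 18.7
ee_pos: [0.6581, -0.0486, 0.1957]
tcp_rot: [3.137, -0.002, -0.008]
ft_force: [-0.8, -0.1, 1.1]
opening: 0.0851
gripper_force: 0.0
```

>>> carry_out(targets=[[[0, 0, 0], 0, 1], [[0, 0, 0], 0, 1], [[0, 0, 0], 0, 1], [[0, 0, 0], 0, 1], [[0, 0, 0], 0, 1], [[0, 0, 0], 0, 1], [[0, 0, 0], 0, 1], [[0, 0, 0], 0, 1]])

```text
time_s: 19.5
ee_pos: [0.6573, -0.0421, 0.1943]
tcp_rot: [-3.142, 0.0, -0.0]
ft_force: [0.0, 0.2, -0.2]
opening: 0.0854
gripper_force: 0.0
```

```bash
python3 -c "
from m import *
tins()"
```

```text
top
 px [120. 241.] 877 z 0.1195 rect [579.1 328. ] [48.6 49.1] 0.1
 px [110. 296.] 824 z 0.1195 rect [487.3 336.7] [51.7 49. ] 89.3
scene
 px [454. 125.] 342 z 0.12 rect [489.4 337.7] [50.6 51.4] 81.9
 px [480. 150.] 469 z 0.1193 rect [580.7 330.4] [53.9 51.7] 87.5
 px [325. 245.] 674 z 0.1215 rect [660.1 -53.4] [47.7 53.1] 29.4
```

Both tins are upright in the tray. The hex tin is next.

>>> carry_out(targets=[[[0.2, 1.15, 0], 0, 1], [[0, 0, 2.5], 0, 1], [[0, 0, 2.5], 0, 1], [[0, 0, 2.5], 0, 1], [[0, 0, 2.5], 0, 1], [[0, 0, 1.4], 0, 1], [[0, 0, 0], 0, 1], [[0, 0, 0], 0, 1]])

```text
time_s: 20.4
ee_pos: [0.66, -0.0541, 0.081]
tcp_rot: [3.141, -0.001, -0.001]
ft_force: [-0.2, 0.8, 0.2]
opening: 0.0858
gripper_force: 0.0
```

>>> carry_out(targets=[[[0, 0, 0], 0, 0.8], [[0, 0, 0], 0, 0.7], [[0, 0, 0], 0, 0.6], [[0, 0, 0], 0, 0.5], [[0, 0, 0], 0, 0.4], [[0, 0, 0], 0, 0.2], [[0, 0, 0], 0, 0], [[0, 0, 0], 0, 0]])

```text
time_s: 21.2
ee_pos: [0.6601, -0.0538, 0.0814]
tcp_rot: [3.141, -0.002, -0.0]
ft_force: [-0.2, -0.5, 4.4]
opening: 0.0461
gripper_force: 62.0
```

>>> carry_out(targets=[[[0, 0, -1], 0, 0], [[0, 0, -2], 0, 0], [[0, 0, -2.5], 0, 0], [[0, 0, -2.5], 0, 0], [[0, 0, -2.5], 0, 0], [[0, 0, -2.5], 0, 0], [[-1, -1.5, -1.3], 0, 0], [[-2, -3, 0], 0, 0]])

```text
time_s: 22.0
ee_pos: [0.6302, -0.0108, 0.225]
tcp_rot: [3.14, -0.004, -0.005]
ft_force: [0.7, 0.6, -1.5]
opening: 0.046
gripper_force: 61.6
```

>>> carry_out(targets=[[[-2.3, -3.5, 0], 0, 0], [[-2.3, -3.5, 0], 0, 0], [[-2.3, -3.5, 0], 0, 0], [[-2.3, -3.5, 0], 0, 0], [[-2.3, -3.5, 0], 0, 0], [[-2.3, -3.5, 0], 0, 0], [[-2.3, -3.5, 0], 0, 0], [[-2.3, -3.5, 0], 0, 0]])

```text
time_s: 22.8
ee_pos: [0.442, 0.273, 0.2228]
tcp_rot: [3.141, 0.003, 0.001]
ft_force: [0.9, 0.3, -1.9]
opening: 0.0463
gripper_force: 61.6
```

>>> carry_out(targets=[[[-2, -3, 0], 0, 0], [[-2, -3, 0], 0, 0], [[-1, -1.2, 0], 0, 0], [[0, 0, 0], 0, 0], [[0, 0, 0], 0, 0], [[0, 0, 0], 0, 0], [[0, 0, 0], 0, 0], [[0, 0, 0], 0, 0]])

```text
time_s: 23.6
ee_pos: [0.3961, 0.3423, 0.2233]
tcp_rot: [3.141, -0.0, -0.002]
ft_force: [-0.5, 0.3, -1.1]
opening: 0.0464
gripper_force: 61.7
```

>>> carry_out(targets=[[[-0.4, -0.4, 2.5], 0, 0], [[0, 0, 2.5], 0, 0], [[0, 0, 2.5], 0, 0], [[0, 0, 2.5], 0, 0], [[0, 0, 2], 0, 0], [[0, 0, 1.3], 0, 0], [[0, 0, 0.6], 0, 0], [[0, 0, 0.3], 0, 0]])

```text
time_s: 24.4
ee_pos: [0.3917, 0.3472, 0.081]
tcp_rot: [3.141, 0.0, -0.001]
ft_force: [0.1, 0.2, -1.1]
opening: 0.0462
gripper_force: 61.7
```

>>> carry_out(targets=[[[0, 0, 0.1], 0, 0], [[0, 0, 0.05], 0, 0], [[0, 0, 0], 0, 0], [[0, 0, 0], 0, 0], [[0, 0, 0], 0, 0], [[0, 0, 0], 0, 0], [[0, 0, 0], 0, 0], [[0, 0, 0], 0, 0]])

```text
time_s: 25.2
ee_pos: [0.3914, 0.3474, 0.0799]
tcp_rot: [-3.142, -0.0, -0.0]
ft_force: [0.5, -0.8, -1.4]
opening: 0.0467
gripper_force: 61.7
```

>>> carry_out(targets=[[[0, 0, 0.05], 0, 0], [[0, 0, 0], 0, 0], [[0, 0, 0], 0, 0.6], [[0, 0, 0], 0, 0.7], [[0, 0, 0], 0, 0.8], [[0, 0, 0], 0, 0.9], [[0, 0, 0], 0, 1], [[0, 0, 0], 0, 1]])

```text
time_s: 26.0
ee_pos: [0.3914, 0.3474, 0.0794]
tcp_rot: [-3.141, -0.0, -0.0]
ft_force: [0.0, 0.6, -0.1]
opening: 0.0855
gripper_force: 0.0
```

>>> carry_out(targets=[[[0, 0, -0.5], 0, 1], [[0, 0, -1.5], 0, 1], [[0, 0, -2.5], 0, 1], [[0, 0, -2.5], 0, 1], [[0, 0, -2.5], 0, 1], [[1.5, 2, -2], 0, 1], [[2.5, 3.3, 0], 0, 1], [[2.5, 3.3, 0], 0, 1]])

```text
time_s: 26.8
ee_pos: [0.4572, 0.2614, 0.1958]
tcp_rot: [-3.14, -0.002, 0.002]
ft_force: [1.1, 0.3, -0.0]
opening: 0.0856
gripper_force: 0.0
```

>>> carry_out(targets=[[[2.5, 3.3, 0], 0, 1], [[2.5, 3.3, 0], 0, 1], [[2.5, 3.3, 0], 0, 1], [[2.5, 3.3, 0], 0, 1], [[2.5, 3.3, 0], 0, 1], [[0, 0, 0], 0, 1], [[0, 0, 0], 0, 1], [[0, 0, 0], 0, 1]])

```text
time_s: 27.6
ee_pos: [0.5806, 0.098, 0.1944]
tcp_rot: [-3.14, 0.001, 0.002]
ft_force: [-0.4, 0.7, -0.7]
opening: 0.0851
gripper_force: 0.0
```

Run:
```python
from m import *
tins(150)
for n in("top","scene"):
    p,d=capture(n); print(n); C=cloud(n,d)
    blobs(C,.058,.072,(.6,.68),(-.05,.06),15); blobs(C,.038,.053,(.62,.672),(-.03,.04),15)
a=cv2.imread("scene_last.png")[80:330,220:540]; b=cv2.imread("top_last.png")[150:400,60:400]
cv2.imwrite("pics/mid.png",np.hstack([a,b])); print(state()['ee_pos'])
```

```text
top
 px [120. 241.] 878 z 0.1195 rect [579.1 327.9] [48.6 49.7] 0.2
 px [110. 296.] 817 z 0.1197 rect [487.3 336.5] [51.1 49. ] 89.9
 px [ 98. 357.] 863 z 0.1193 rect [390.8 346. ] [47.5 53.1] 28.6
scene
 px [434. 101.] 202 z 0.1189 rect [397.7 355.8] [34.8 50.9] 54.8
 px [454. 125.] 344 z 0.1197 rect [488.6 338.1] [50.6 52.3] 62.0
 px [480. 150.] 460 z 0.1193 rect [580.9 332.2] [50.  53.3] 0.1
top
 px [311. 210.] 126 z 0.0656 rect [648.6   5.2] [20.4 22.8] 89.9
 px [311. 215.] 196 z 0.0491 rect [648.6   5. ] [36.7 36.1] 0.7
scene
 px [353. 251.] 129 z 0.0651 rect [649.2   7.7] [20.5 23.6] 60.3
 px [353. 260.] 255 z 0.0489 rect [651.4   6. ] [36.9 33.9] 56.2
[0.58076884 0.09791038 0.19452367]
```

View pics/mid.png

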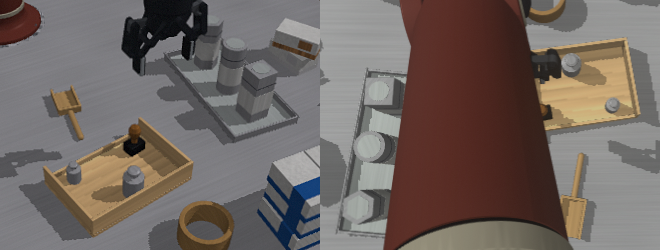

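The tray holds all three tins upright, at (379,90), (372,145) and (357,212) in the right half. The large weight stands alone near the back wall at (570,64), the small weight at (611,105).

>>> carry_out(targets=[[[2.3, 3, 0], 0, 1], [[2.3, 3, 0], 0, 1], [[2.2, 3.2, 0], 0, 1], [[0, 0, 2.5], 0, 1], [[0, 0, 2.5], 0, 1], [[0, 0, 2.5], 0, 1], [[0, 0, 0], 0, 1], [[0, 0, 0], 0, 1]])

```text
time_s: 28.6
ee_pos: [0.6494, 0.0051, 0.1196]
tcp_rot: [-3.141, 0.0, 0.001]
ft_force: [-0.7, 0.2, 0.5]
opening: 0.0853
gripper_force: 0.0
```

>>> carry_out(targets=[[[0, 0, 2.5], 0, 1], [[0, 0, 2.5], 0, 1], [[0, 0, 2.5], 0, 1], [[0, 0, 1.8], 0, 1], [[0, 0, 1], 0, 1], [[0, 0, 0], 0, 1], [[0, 0, 0], 0, 1], [[0, 0, 0], 0, 1]])

```text
time_s: 29.4
ee_pos: [0.6507, 0.0045, 0.0181]
tcp_rot: [-3.141, -0.003, -0.0]
ft_force: [0.4, -0.0, 0.3]
opening: 0.0855
gripper_force: 0.0
```

>>> carry_out(targets=[[[0, 0, 0], 0, 0.8], [[0, 0, 0], 0, 0.7], [[0, 0, 0], 0, 0.6], [[0, 0, 0], 0, 0.5], [[0, 0, 0], 0, 0.4], [[0, 0, 0], 0, 0.2], [[0, 0, 0], 0, 0], [[0, 0, 0], 0, 0]])

```text
time_s: 30.2
ee_pos: [0.6497, 0.0054, 0.0169]
tcp_rot: [-3.14, -0.001, 0.0]
ft_force: [-0.9, 2.4, 6.0]
opening: 0.037
gripper_force: 60.5
```

>>> carry_out(targets=[[[0, 0, -0.5], 0, 0], [[0, 0, -1.5], 0, 0], [[0, 0, -2.5], 0, 0], [[0, 0, -2.5], 0, 0], [[0, 0, -2.5], 0, 0], [[0, 0, -2.5], 0, 0], [[0, 0, -2], 0, 0], [[0, 0, -1], 0, 0]])

```text
time_s: 31.0
ee_pos: [0.6497, 0.0033, 0.1684]
tcp_rot: [3.141, -0.002, -0.001]
ft_force: [0.3, -1.0, -6.1]
opening: 0.0372
gripper_force: 60.6
```

>>> carry_out(targets=[[[-0.8, 1.7, 0], 0, 0], [[-1.6, 3.6, 0], 0, 0], [[-1.8, 4, 0], 0, 0], [[-1.8, 4, 0], 0, 0], [[-1.8, 4, 0], 0, 0], [[-1.8, 4, 0], 0, 0], [[-1.8, 4, 0], 0, 0], [[-1.8, 4, 0], 0, 0]])

```text
time_s: 31.8
ee_pos: [0.5142, -0.2908, 0.165]
tcp_rot: [-3.141, 0.004, -0.001]
ft_force: [1.3, 0.2, -4.4]
opening: 0.0371
gripper_force: 60.9
```

>>> carry_out(targets=[[[-1.5, 3, 0], 0, 0], [[-0.8, 1.6, 0], 0, 0], [[0, 0, 0], 0, 0], [[0, 0, 0], 0, 0], [[0, 0, 0], 0, 0], [[0, 0, 0], 0, 0], [[0, 0, 0], 0, 0], [[0, 0, 0], 0, 0]])

```text
time_s: 32.6
ee_pos: [0.4946, -0.3339, 0.1663]
tcp_rot: [-3.141, 0.0, 0.001]
ft_force: [-0.9, -0.2, -5.8]
opening: 0.0366
gripper_force: 60.9
```

>>> carry_out(targets=[[[0, 0, 2], 0, 0], [[0, 0, 2.4], 0, 0], [[0, 0, 2], 0, 0], [[0, 0, 1.3], 0, 0], [[0, 0, 0.7], 0, 0], [[0, 0, 0.3], 0, 0], [[0, 0, 0], 0, 0], [[0, 0, 0], 0, 0]])

```text
time_s: 33.4
ee_pos: [0.495, -0.335, 0.0802]
tcp_rot: [3.141, -0.002, -0.0]
ft_force: [0.3, 0.8, -4.6]
opening: 0.0366
gripper_force: 60.9
```

>>> carry_out(targets=[[[0, 0, 0.1], 0, 0], [[0, 0, 0.1], 0, 0], [[0, 0, 0.1], 0, 0], [[0, 0, 0.1], 0, 0], [[0, 0, 0], 0, 0], [[0, 0, 0], 0, 0], [[0, 0, 0], 0, 0], [[0, 0, 0], 0, 0]])

```text
time_s: 34.2
ee_pos: [0.4943, -0.3346, 0.0753]
tcp_rot: [-3.142, -0.0, -0.0]
ft_force: [0.1, 0.6, -5.4]
opening: 0.0366
gripper_force: 60.9
```

>>> carry_out(targets=[[[0, 0, 0.05], 0, 0], [[0, 0, 0.05], 0, 0], [[0, 0, 0.05], 0, 0], [[0, 0, 0.05], 0, 0], [[0, 0, 0], 0, 0], [[0, 0, 0], 0, 0], [[0, 0, 0], 0, 0], [[0, 0, 0], 0, 0]])

```text
time_s: 35.0
ee_pos: [0.4943, -0.3346, 0.0733]
tcp_rot: [-3.142, -0.0, -0.0]
ft_force: [-0.2, -0.3, -4.4]
opening: 0.0361
gripper_force: 60.9
```

>>> carry_out(targets=[[[0, 0, 0.05], 0, 0], [[0, 0, 0], 0, 0], [[0, 0, 0.05], 0, 0], [[0, 0, 0], 0, 0], [[0, 0, 0], 0, 0], [[0, 0, 0], 0, 0], [[0, 0, 0], 0, 0], [[0, 0, 0], 0, 0]])

```text
time_s: 35.8
ee_pos: [0.4944, -0.3347, 0.0729]
tcp_rot: [3.141, -0.0, -0.0]
ft_force: [-2.2, 1.9, 4.9]
opening: 0.0367
gripper_force: 61.6
```

The weight has touched the pan, with the force going from -4.4 to +4.9 N. I'll release it and check.

>>> carry_out(targets=[[[0, 0, 0], 0, 0.5], [[0, 0, 0], 0, 0.6], [[0, 0, 0], 0, 0.7], [[0, 0, 0], 0, 0.8], [[0, 0, 0], 0, 0.9], [[0, 0, 0], 0, 1], [[0, 0, 0], 0, 1], [[0, 0, 0], 0, 1]])

```text
time_s: 36.6
ee_pos: [0.4943, -0.3346, 0.0723]
tcp_rot: [-3.142, -0.0, -0.0]
ft_force: [0.9, -0.8, -0.1]
opening: 0.0851
gripper_force: 0.0
```

>>> carry_out(targets=[[[0, 0, -0.5], 0, 1], [[0, 0, -1.5], 0, 1], [[0, 0, -2.5], 0, 1], [[0, 0, -2.5], 0, 1], [[0, 0, -2.5], 0, 1], [[0, 0, -2.5], 0, 1], [[0.5, -3.5, 0], 0, 1], [[0.5, -4.5, 0], 0, 1]])

```text
time_s: 37.4
ee_pos: [0.5044, -0.2571, 0.1938]
tcp_rot: [3.138, -0.003, -0.006]
ft_force: [0.8, 1.2, 0.0]
opening: 0.0855
gripper_force: 0.0
```

>>> carry_out(targets=[[[0.5, -4.5, 0], 0, 1], [[0.5, -4.5, 0], 0, 1], [[0.5, -4.5, 0], 0, 1], [[0.5, -4.5, 0], 0, 1], [[0.5, -4.5, 0], 0, 1], [[0.5, -4.5, 0], 0, 1], [[0.5, -4.5, 0], 0, 1], [[0.5, -4.5, 0], 0, 1]])

```text
time_s: 38.2
ee_pos: [0.5444, 0.1072, 0.193]
tcp_rot: [-3.141, -0.001, -0.0]
ft_force: [1.7, 0.8, 0.4]
opening: 0.0857
gripper_force: 0.0
```

Run:
```python
from m import *
for n in("top","scene"):
    p,d=capture(n); print(n); C=cloud(n,d)
    blobs(C,.115,.13,(.4,.6),(-.45,-.2),15); blobs(C,.058,.066,(.38,.6),(-.45,-.2),300)
tins(150); print(state()['ee_pos'])
```

```text
top
 px [513. 290.] 161 z 0.1214 rect [ 493.9 -334.7] [22.4 22.4] 17.8
 px [497. 293.] 6109 z 0.0623 rect [ 495.1 -334.5] [152.3 150.8] 86.9
 px [495. 341.] 391 z 0.0591 rect [ 404.  -328.5] [148.2  21.2] 87.1
scene
 px [125. 239.] 136 z 0.1211 rect [ 494.8 -332.1] [23.  22.2] 15.7
 px [135. 265.] 5351 z 0.0618 rect [ 484.2 -330.9] [151.1 176.1] 86.3
top
 px [114. 242.] 546 z 0.1196 rect [579.2 334. ] [48.5 37.1] 0.6
 px [107. 296.] 680 z 0.1197 rect [487.6 341. ] [42.2 49.3] 87.3
 px [ 97. 357.] 775 z 0.1194 rect [390.8 348.7] [44.8 52.8] 85.7
scene
 px [431. 101.] 275 z 0.1186 rect [392.4 347.1] [48.6 55.9] 31.5
 px [454. 125.] 342 z 0.1197 rect [487.6 338.5] [50.1 54.3] 63.3
 px [480. 150.] 467 z 0.1194 rect [581.2 330.9] [54.1 51.4] 89.5
[0.54415028 0.10688027 0.19256176]
```

The weight is within about 1 mm of the pan centre and upright. I'll now return the square tin.

>>> carry_out(targets=[[[0.6, -3.7, 0], 0, 1], [[0.6, -3.7, 0], 0, 1], [[0.6, -3.7, 0], 0, 1], [[0.6, -3.7, 0], 0, 1], [[0.6, -3.7, 0], 0, 1], [[0.6, -3.0, 0], 0, 1], [[0, 0, 0], 0, 1], [[0, 0, 0], 0, 1]])

```text
time_s: 39.2
ee_pos: [0.581, 0.3185, 0.192]
tcp_rot: [3.14, 0.0, -0.002]
ft_force: [1.0, -0.9, -0.1]
opening: 0.0852
gripper_force: 0.0
```

>>> carry_out(targets=[[[0, 0, 0], 0, 1], [[0, 0, 0], 0, 1], [[0, 0, 0], 0, 1], [[0, 0, 0], 0, 1], [[0, 0, 0], 0, 1], [[0, 0, 0], 0, 1], [[0, 0, 0], 0, 1], [[0, 0, 0], 0, 1]])

```text
time_s: 40.0
ee_pos: [0.5803, 0.3205, 0.1923]
tcp_rot: [-3.142, 0.0, -0.0]
ft_force: [-0.2, 0.5, 0.1]
opening: 0.0852
gripper_force: 0.0
```

>>> carry_out(targets=[[[0, -0.75, 0], 0, 1], [[0, 0, 2.5], 0, 1], [[0, 0, 2.5], 0, 1], [[0, 0, 2.5], 0, 1], [[0, 0, 2.5], 0, 1], [[0, 0, 1.3], 0, 1], [[0, 0, 0], 0, 1], [[0, 0, 0], 0, 1]])

```text
time_s: 40.8
ee_pos: [0.581, 0.3286, 0.0801]
tcp_rot: [-3.141, -0.001, 0.0]
ft_force: [0.8, -0.5, 0.1]
opening: 0.0854
gripper_force: 0.0
```

>>> carry_out(targets=[[[0, 0, 0], 0, 0.8], [[0, 0, 0], 0, 0.7], [[0, 0, 0], 0, 0.6], [[0, 0, 0], 0, 0.5], [[0, 0, 0], 0, 0.4], [[0, 0, 0], 0, 0.2], [[0, 0, 0], 0, 0], [[0, 0, 0], 0, 0]])

```text
time_s: 41.6
ee_pos: [0.581, 0.3286, 0.0804]
tcp_rot: [-3.14, -0.002, -0.0]
ft_force: [-0.2, -0.0, 6.1]
opening: 0.0473
gripper_force: 62.4
```

>>> carry_out(targets=[[[0, 0, -1], 0, 0], [[0, 0, -2], 0, 0], [[0, 0, -2.5], 0, 0], [[0, 0, -2.5], 0, 0], [[0, 0, -2.5], 0, 0], [[0, 0, -2.5], 0, 0], [[0.5, 2, -1], 0, 0], [[0.7, 3.1, 0], 0, 0]])

```text
time_s: 42.4
ee_pos: [0.5918, 0.2799, 0.2212]
tcp_rot: [-3.138, -0.002, 0.005]
ft_force: [0.3, -0.1, -1.3]
opening: 0.0472
gripper_force: 61.9
```

>>> carry_out(targets=[[[0.8, 3.5, 0], 0, 0], [[0.8, 3.5, 0], 0, 0], [[0.8, 3.5, 0], 0, 0], [[0.8, 3.5, 0], 0, 0], [[0.8, 3.5, 0], 0, 0], [[0.8, 2.9, 0], 0, 0], [[0, 0, 0], 0, 0], [[0, 0, 0], 0, 0]])

```text
time_s: 43.2
ee_pos: [0.6397, 0.0718, 0.2187]
tcp_rot: [3.141, 0.002, -0.003]
ft_force: [-0.7, 0.3, -0.8]
opening: 0.0473
gripper_force: 62.0
```

>>> carry_out(targets=[[[0, 0, 0], 0, 0], [[0, 0, 0], 0, 0], [[0, 0, 0], 0, 0], [[0, 0, 0], 0, 0], [[0, 0, 0], 0, 0], [[0, 0, 0], 0, 0], [[0, 0, 0], 0, 0], [[0, 0, 0], 0, 0]])

```text
time_s: 44.0
ee_pos: [0.6404, 0.0728, 0.2193]
tcp_rot: [-3.142, 0.0, -0.0]
ft_force: [0.2, -0.2, -1.5]
opening: 0.0473
gripper_force: 62.0
```

>>> carry_out(targets=[[[0.2, 1.1, 2.5], 0, 0], [[0, 0, 2.5], 0, 0], [[0, 0, 2.5], 0, 0], [[0, 0, 2.5], 0, 0], [[0, 0, 2], 0, 0], [[0, 0, 1.1], 0, 0], [[0, 0, 0.4], 0, 0], [[0, 0, 0], 0, 0]])

```text
time_s: 44.8
ee_pos: [0.6426, 0.0619, 0.0844]
tcp_rot: [-3.141, -0.0, -0.0]
ft_force: [-0.4, 0.3, -0.6]
opening: 0.0476
gripper_force: 62.0
```

>>> carry_out(targets=[[[0, 0, 0.05], 0, 0], [[0, 0, 0], 0, 0], [[0, 0, 0], 0, 0], [[0, 0, 0], 0, 0], [[0, 0, 0], 0, 0], [[0, 0, 0], 0, 0], [[0, 0, 0], 0, 0], [[0, 0, 0], 0, 0]])

```text
time_s: 45.6
ee_pos: [0.6423, 0.0619, 0.0838]
tcp_rot: [-3.142, 0.0, -0.0]
ft_force: [0.0, -0.1, -1.3]
opening: 0.0472
gripper_force: 62.0
```

>>> carry_out(targets=[[[0, 0, 0.1], 0, 0], [[0, 0, 0.05], 0, 0], [[0, 0, 0], 0, 0.6], [[0, 0, 0], 0, 0.7], [[0, 0, 0], 0, 0.8], [[0, 0, 0], 0, 0.9], [[0, 0, 0], 0, 1], [[0, 0, 0], 0, 1]])

```text
time_s: 46.4
ee_pos: [0.6424, 0.0619, 0.0824]
tcp_rot: [-3.142, -0.0, -0.0]
ft_force: [0.1, 0.5, -1.0]
opening: 0.0859
gripper_force: 0.0
```

>>> carry_out(targets=[[[0, 0, -0.5], 0, 1], [[0, 0, -1.5], 0, 1], [[0, 0, -2.5], 0, 1], [[0, 0, -2.5], 0, 1], [[0, 0, -2.5], 0, 1], [[-1.5, -2, -2], 0, 1], [[-3, -3.3, 0], 0, 1], [[-3, -3.3, 0], 0, 1]])

```text
time_s: 47.2
ee_pos: [0.5677, 0.1485, 0.1998]
tcp_rot: [-3.14, -0.004, -0.002]
ft_force: [-0.4, 1.4, 0.2]
opening: 0.0851
gripper_force: 0.0
```

>>> carry_out(targets=[[[-3, -3.3, 0], 0, 1], [[-3, -3.3, 0], 0, 1], [[-3, -3.3, 0], 0, 1], [[-3, -3.3, 0], 0, 1], [[-3, -3.3, 0], 0, 1], [[-2.6, -3.4, 0], 0, 1], [[0, 0, 0], 0, 1], [[0, 0, 0], 0, 1]])

```text
time_s: 48.0
ee_pos: [0.3909, 0.3482, 0.1986]
tcp_rot: [-3.14, -0.002, 0.003]
ft_force: [1.3, -0.4, -0.3]
opening: 0.0857
gripper_force: 0.0
```

>>> carry_out(targets=[[[0, 0, 0], 0, 1], [[0, 0, 0], 0, 1], [[0, 0, 0], 0, 1], [[0, 0, 0], 0, 1], [[0, 0, 0], 0, 1], [[0, 0, 0], 0, 1], [[0, 0, 0], 0, 1], [[0, 0, 0], 0, 1]])

```text
time_s: 48.8
ee_pos: [0.3913, 0.3469, 0.1973]
tcp_rot: [-3.142, 0.0, -0.0]
ft_force: [0.6, 0.5, 0.1]
opening: 0.0855
gripper_force: 0.0
```

```bash
python3 -c "
from m import *
tins(150)"
```

```text
top
 px [279. 206.] 793 z 0.1216 rect [641.2  61.9] [49.4 48.1] 0.1
 px [110. 296.] 819 z 0.1195 rect [487.2 336.3] [50.4 50.1] 58.4
 px [103. 352.] 414 z 0.1191 rect [397.2 341.2] [52.8 33.1] 51.3
scene
 px [431. 101.] 273 z 0.1187 rect [392.1 348.6] [47.5 53.7] 34.0
 px [454. 125.] 349 z 0.1196 rect [489.6 338.2] [50.7 52. ] 65.9
 px [381. 214.] 684 z 0.1215 rect [640.9  64.2] [51.4 49.9] 2.9
```

The square tin is back within 1 mm. The hex tin is next.

>>> carry_out(targets=[[[0, -0.05, 0], 0, 1], [[0, 0, 2.5], 0, 1], [[0, 0, 2.5], 0, 1], [[0, 0, 2.5], 0, 1], [[0, 0, 2.5], 0, 1], [[0, 0, 1.8], 0, 1], [[0, 0, 0], 0, 1], [[0, 0, 0], 0, 1]])

```text
time_s: 49.7
ee_pos: [0.3916, 0.3477, 0.0796]
tcp_rot: [-3.141, -0.0, -0.0]
ft_force: [-0.2, 0.2, -0.7]
opening: 0.085
gripper_force: 0.0
```

>>> carry_out(targets=[[[0, 0, 0], 0, 0.8], [[0, 0, 0], 0, 0.7], [[0, 0, 0], 0, 0.6], [[0, 0, 0], 0, 0.5], [[0, 0, 0], 0, 0.4], [[0, 0, 0], 0, 0.2], [[0, 0, 0], 0, 0], [[0, 0, 0], 0, 0]])

```text
time_s: 50.5
ee_pos: [0.392, 0.3477, 0.0803]
tcp_rot: [-3.141, -0.001, -0.0]
ft_force: [-0.0, -1.5, 6.7]
opening: 0.0461
gripper_force: 61.9
```

>>> carry_out(targets=[[[0, 0, -1], 0, 0], [[0, 0, -2], 0, 0], [[0, 0, -2.5], 0, 0], [[0, 0, -2.5], 0, 0], [[0, 0, -2.5], 0, 0], [[0, 0, -2.5], 0, 0], [[1, 1.5, -1.3], 0, 0], [[2, 3, 0], 0, 0]])

```text
time_s: 51.3
ee_pos: [0.4204, 0.3061, 0.225]
tcp_rot: [-3.136, -0.003, 0.007]
ft_force: [1.5, -0.5, -1.8]
opening: 0.0461
gripper_force: 61.7
```

>>> carry_out(targets=[[[2.3, 3.5, 0], 0, 0], [[2.3, 3.5, 0], 0, 0], [[2.3, 3.5, 0], 0, 0], [[2.3, 3.5, 0], 0, 0], [[2.3, 3.5, 0], 0, 0], [[2.3, 3.5, 0], 0, 0], [[2.3, 3.5, 0], 0, 0], [[2.3, 3.5, 0], 0, 0]])

```text
time_s: 52.1
ee_pos: [0.6055, 0.021, 0.2224]
tcp_rot: [-3.141, 0.001, 0.0]
ft_force: [0.3, 0.9, -1.0]
opening: 0.0462
gripper_force: 61.7
```

>>> carry_out(targets=[[[2.3, 3.3, 0], 0, 0], [[2, 3, 0], 0, 0], [[1, 1.3, 0], 0, 0], [[0, 0, 0], 0, 0], [[0, 0, 0], 0, 0], [[0, 0, 0], 0, 0], [[0, 0, 0], 0, 0], [[0, 0, 0], 0, 0]])

```text
time_s: 52.9
ee_pos: [0.658, -0.0522, 0.2226]
tcp_rot: [-3.141, -0.0, 0.002]
ft_force: [0.7, 0.4, -1.3]
opening: 0.0464
gripper_force: 61.7
```

>>> carry_out(targets=[[[0.25, 0.15, 2.5], 0, 0], [[0, 0, 2.5], 0, 0], [[0, 0, 2.5], 0, 0], [[0, 0, 2.5], 0, 0], [[0, 0, 2], 0, 0], [[0, 0, 1.2], 0, 0], [[0, 0, 0.6], 0, 0], [[0, 0, 0], 0, 0]])

```text
time_s: 53.7
ee_pos: [0.6607, -0.0549, 0.0841]
tcp_rot: [-3.141, 0.001, 0.0]
ft_force: [-1.0, -0.7, -0.7]
opening: 0.0461
gripper_force: 61.7
```

>>> carry_out(targets=[[[0, 0, 0], 0, 0], [[0, 0, 0], 0, 0], [[0, 0, 0], 0, 0], [[0, 0, 0], 0, 0], [[0, 0, 0], 0, 0], [[0, 0, 0], 0, 0], [[0, 0, 0], 0, 0], [[0, 0, 0], 0, 0]])

```text
time_s: 54.5
ee_pos: [0.6608, -0.0551, 0.0843]
tcp_rot: [-3.142, 0.0, -0.0]
ft_force: [1.0, 0.1, -1.9]
opening: 0.046
gripper_force: 61.7
```

>>> carry_out(targets=[[[0, -0.1, 0.1], 0, 0], [[0, 0, 0.08], 0, 0], [[0, 0, 0], 0, 0], [[0, 0, 0], 0, 0.6], [[0, 0, 0], 0, 0.75], [[0, 0, 0], 0, 0.9], [[0, 0, 0], 0, 1], [[0, 0, 0], 0, 1]])

```text
time_s: 55.3
ee_pos: [0.6609, -0.0541, 0.0826]
tcp_rot: [-3.142, -0.0, -0.0]
ft_force: [0.4, -0.4, 0.6]
opening: 0.0854
gripper_force: 0.0
```

>>> carry_out(targets=[[[0, 0, -0.5], 0, 1], [[0, 0, -1.5], 0, 1], [[0, 0, -2.5], 0, 1], [[0, 0, -2.5], 0, 1], [[0, 0, -2.5], 0, 1], [[-1, -2.2, -2], 0, 1], [[-1.7, -4, 0], 0, 1], [[-1.7, -4, 0], 0, 1]])

```text
time_s: 56.1
ee_pos: [0.6174, 0.0481, 0.2002]
tcp_rot: [-3.141, -0.005, -0.003]
ft_force: [-0.1, 0.4, -0.1]
opening: 0.0853
gripper_force: 0.0
```

>>> carry_out(targets=[[[-1.7, -4, 0], 0, 1], [[-1.7, -4, 0], 0, 1], [[-1.7, -4, 0], 0, 1], [[-1.7, -4, 0], 0, 1], [[-1.7, -4, 0], 0, 1], [[-1.7, -4, 0], 0, 1], [[-1.7, -3, 0], 0, 1], [[-1, -2, 0], 0, 1]])

```text
time_s: 56.9
ee_pos: [0.4857, 0.3419, 0.1992]
tcp_rot: [-3.138, -0.0, 0.005]
ft_force: [0.5, 0.3, -0.0]
opening: 0.0856
gripper_force: 0.0
```

>>> carry_out(targets=[[[0, 0, 0], 0, 1], [[0, 0, 0], 0, 1], [[0, 0, 0], 0, 1], [[0, 0, 0], 0, 1], [[0, 0, 0], 0, 1], [[0, 0, 0], 0, 1], [[0, 0, 0], 0, 1], [[0, 0, 0], 0, 1]])

```text
time_s: 57.7
ee_pos: [0.488, 0.3378, 0.1975]
tcp_rot: [3.142, 0.0, -0.0]
ft_force: [0.1, 0.3, -0.3]
opening: 0.0854
gripper_force: 0.0
```

```bash
python3 -c "
from m import *
tins(150)"
```

```text
top
 px [347. 195.] 635 z 0.1219 rect [660.4 -55.6] [45.5 52.6] 89.0
 px [279. 206.] 792 z 0.1217 rect [640.9  61.8] [49.3 47.9] 0.1
 px [112. 301.] 481 z 0.1194 rect [481.6 333.1] [36.9 50.6] 30.3
scene
 px [454. 125.] 341 z 0.1194 rect [489.1 337.8] [50.5 51.3] 50.2
 px [381. 214.] 679 z 0.1214 rect [641.4  64.5] [50.6 49.5] 0.4
 px [324. 245.] 674 z 0.1215 rect [660.3 -53.3] [53.5 47. ] 0.2
```

The hex tin is back within about 1 mm. Last is the round tin.

>>> carry_out(targets=[[[0, 0, 1], 0, 1], [[0, 0, 2.5], 0, 1], [[0, 0, 2.5], 0, 1], [[0, 0, 2.5], 0, 1], [[0, 0, 2.5], 0, 1], [[0, 0, 0.8], 0, 1], [[0, 0, 0], 0, 1], [[0, 0, 0], 0, 1]])

```text
time_s: 58.6
ee_pos: [0.4885, 0.3383, 0.0802]
tcp_rot: [-3.141, -0.001, -0.0]
ft_force: [0.3, -1.7, 0.8]
opening: 0.0853
gripper_force: 0.0
```

>>> carry_out(targets=[[[0, 0, 0], 0, 0.8], [[0, 0, 0], 0, 0.7], [[0, 0, 0], 0, 0.6], [[0, 0, 0], 0, 0.5], [[0, 0, 0], 0, 0.4], [[0, 0, 0], 0, 0.2], [[0, 0, 0], 0, 0], [[0, 0, 0], 0, 0]])

```text
time_s: 59.4
ee_pos: [0.4886, 0.3381, 0.0806]
tcp_rot: [-3.141, -0.002, -0.0]
ft_force: [-0.3, -1.0, 6.4]
opening: 0.0489
gripper_force: 61.8
```

>>> carry_out(targets=[[[0, 0, -1], 0, 0], [[0, 0, -2], 0, 0], [[0, 0, -2.5], 0, 0], [[0, 0, -2.5], 0, 0], [[0, 0, -2.5], 0, 0], [[0, 0, -2.5], 0, 0], [[0.5, 2, -1], 0, 0], [[1.1, 3.6, 0], 0, 0]])

```text
time_s: 60.2
ee_pos: [0.5029, 0.2861, 0.2217]
tcp_rot: [-3.136, -0.002, 0.007]
ft_force: [1.3, -0.1, -1.4]
opening: 0.0493
gripper_force: 62.2
```

>>> carry_out(targets=[[[1.2, 4, 0], 0, 0], [[1.2, 4, 0], 0, 0], [[1.2, 4, 0], 0, 0], [[1.2, 4, 0], 0, 0], [[1.2, 4, 0], 0, 0], [[1.2, 4, 0], 0, 0], [[1.1, 3, 0], 0, 0], [[0.4, 1.4, 0], 0, 0]])

```text
time_s: 61.0
ee_pos: [0.5911, -0.0068, 0.2193]
tcp_rot: [3.139, 0.0, -0.006]
ft_force: [-0.5, -0.8, -3.0]
opening: 0.0486
gripper_force: 62.2
```

>>> carry_out(targets=[[[0, 0, 0], 0, 0], [[0, 0, 0], 0, 0], [[0, 0, 0], 0, 0], [[0, 0, 0], 0, 0], [[0, 0, 0], 0, 0], [[0, 0, 0], 0, 0], [[0, 0, 0], 0, 0], [[0, 0, 0], 0, 0]])

```text
time_s: 61.8
ee_pos: [0.5908, -0.0021, 0.2195]
tcp_rot: [-3.142, -0.0, -0.0]
ft_force: [0.2, -0.4, -1.3]
opening: 0.0488
gripper_force: 62.2
```

>>> carry_out(targets=[[[0, 0.05, 2.5], 0, 0], [[0, 0, 2.5], 0, 0], [[0, 0, 2.5], 0, 0], [[0, 0, 2.5], 0, 0], [[0, 0, 2], 0, 0], [[0, 0, 1], 0, 0], [[0, 0, 0.5], 0, 0], [[0, 0, 0], 0, 0]])

```text
time_s: 62.6
ee_pos: [0.591, -0.0026, 0.0845]
tcp_rot: [-3.142, 0.0, -0.0]
ft_force: [-0.5, -0.1, -1.8]
opening: 0.0489
gripper_force: 62.2
```

>>> carry_out(targets=[[[0, 0, 0], 0, 0], [[0, 0, 0], 0, 0], [[0, 0, 0], 0, 0], [[0, 0, 0], 0, 0], [[0, 0, 0], 0, 0], [[0, 0, 0], 0, 0], [[0, 0, 0], 0, 0], [[0, 0, 0], 0, 0]])

```text
time_s: 63.4
ee_pos: [0.5908, -0.0026, 0.0845]
tcp_rot: [-3.142, 0.0, -0.0]
ft_force: [-0.2, -0.9, -1.1]
opening: 0.0486
gripper_force: 62.2
```

>>> carry_out(targets=[[[0, 0, 0.1], 0, 0], [[0, 0, 0.08], 0, 0], [[0, 0, 0], 0, 0], [[0, 0, 0], 0, 0.65], [[0, 0, 0], 0, 0.75], [[0, 0, 0], 0, 0.9], [[0, 0, 0], 0, 1], [[0, 0, 0], 0, 1]])

```text
time_s: 64.2
ee_pos: [0.5909, -0.0026, 0.0828]
tcp_rot: [-3.142, -0.0, -0.0]
ft_force: [-0.6, -0.1, 0.5]
opening: 0.0851
gripper_force: 0.0
```

>>> carry_out(targets=[[[0, 0, -0.5], 0, 1], [[0, 0, -1.5], 0, 1], [[0, 0, -2.5], 0, 1], [[0, 0, -2.5], 0, 1], [[0, 0, -2.5], 0, 1], [[0, 0, -2.5], 0, 1], [[-1, -3, 0], 0, 1], [[-1, -4, 0], 0, 1]])

```text
time_s: 65.0
ee_pos: [0.5717, 0.0649, 0.2044]
tcp_rot: [3.14, -0.004, -0.007]
ft_force: [0.6, 1.0, -1.5]
opening: 0.0855
gripper_force: 0.0
```

>>> carry_out(targets=[[[-1, -4, 0], 0, 1], [[-1, -4, 0], 0, 1], [[-1, -4, 0], 0, 1], [[-1, -4, 0], 0, 1], [[-1, -4, 0], 0, 1], [[-1, -3, 0], 0, 1], [[0, 0, 0], 0, 1], [[0, 0, 0], 0, 1]])

```text
time_s: 65.8
ee_pos: [0.5105, 0.298, 0.2029]
tcp_rot: [3.141, -0.0, 0.002]
ft_force: [0.6, 0.2, 0.6]
opening: 0.0854
gripper_force: 0.0
```

Run:
```python
from m import *
tins(150)
for n in("top","scene"):
    p,d=capture(n); C=cloud(n,d); print(n); blobs(C,.115,.13,(.4,.6),(-.45,-.2),15); blobs(C,.043,.053,(.55,.6),(-.09,-.05),10)
a=cv2.imread("scene_last.png")[120:350,60:440]; b=cv2.imread("top_last.png")[150:380,240:560]
cv2.imwrite("pics/end.png",np.hstack([a,b])); print(state()['ee_pos'])
```

```text
top
 px [347. 195.] 640 z 0.1219 rect [660.2 -55.6] [45.6 54. ] 88.9
 px [279. 206.] 797 z 0.1217 rect [641.   61.8] [49.4 47.8] 0.2
 px [318. 234.] 695 z 0.122 rect [589.9  -4.7] [50.  47.9] 1.1
scene
 px [332. 209.] 583 z 0.1216 rect [590.6  -2.3] [50.7 50.4] 12.7
 px [381. 214.] 684 z 0.1214 rect [640.9  64. ] [51.5 49.5] 0.8
 px [324. 245.] 679 z 0.1214 rect [659.8 -52.9] [47.7 53.8] 87.3
top
 px [513. 290.] 159 z 0.1214 rect [ 493.9 -334.3] [22.7 22.1] 32.7
 px [354. 253.] 64 z 0.0473 rect [570.9 -73.9] [15.3 15.4] 88.1
scene
 px [125. 239.] 133 z 0.1209 rect [ 494.4 -332.7] [22.9 21.7] 52.0
 px [292. 244.] 61 z 0.0474 rect [571.9 -70.6] [16.6 14.8] 44.0
[0.5118342  0.29532145 0.20292705]
```

View pics/end.png

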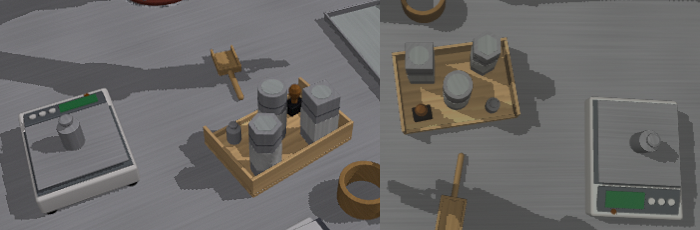

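The final view shows all three tins upright in the caddy, at (420,60), (485,52) and (458,88) in the right half, each within about 1 mm of where it stood. The large weight is in the middle of the pan at (650,143), the small weight hasn't moved, and the robot is clear.

```bash
python3 -c "
from station import job_done; print(job_done())"
```

```text
the job is handed in; nothing more can be done
None
```

The job is handed in at about 66 s: the large weight stands in the middle of the scale pan, all three tins are back upright in the caddy within about 1 mm of where they stood, and the small weight was left alone.

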